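Sieve the steel balls out of the desk odds and ends

ROBOT

A 6-joint arm with a two-finger parallel gripper is mounted at the origin on a cart in front of the work surface, level with it; the furniture and walls round the work are solid. World frame = base frame: x ahead of the robot, y to its left, z up, the work surface at z = 0. Lengths are in m, angles in rad, forces in N, time in s.
With the tool pointing down it reaches from about 0.15 to 0.775 m from the base axis. Payload 6.1 kg.
Tool frame: the origin (TCP) lies on the mounting face of the last link; the fingertips stand 173 mm ahead of it and the grasp point (between the pads) lies 155 mm ahead of it (manip.grip_depth is the distance from the TCP to the grasp point, in m); z points along the fingers, y is the line along which they close (so a half turn about z gives the same grasp; the last joint's range is limited). The gripper opens to 85 mm and grips with 20 to 120 N. Pads are 22 mm wide; open, the fingers measure 114 mm over their backs; the gripper's body (76 mm by 85 mm) begins 54 mm behind the grasp point. The pads swing forward as they close: fully open they stand 13 mm farther back than shut.
Start: joints at [-1.342, 0.126, -0.04, 1.405, 0, 1.571], TCP at [0.119, -0.511, 0.405] pointing down, gripper open.
Joint ranges: [-2.72, 2.72], [-0.95, 1.95], [-1.27, 1.35], [-1.78, 2.02], [-1.46, 1.47], [-3.14, 3.14]. Speed limits (rad/s): [2.39, 2.39, 3.01, 3.14, 3.14, 3.14].

INTERFACE

Orientations are given as a unit quaternion [x, y, z, w].
In Python, from rig import manip, optics, order, search_frame gives the robot as it stands.
- The arm moves only by the tool move_arm, never from a script. Its argument "series" is a list that holds one entry, the list of rows, each a list of 6 numbers: the shift along the tool's x, y, z in m, then the turn, a rotation vector about the tool's x, y, z in rad. A call has 1 to 20 rows; each row is the pose to reach, as a shift and turn from the pose commanded when the call began, along the tool's axes at that moment; what a row does not reach only later rows make up. A row lasts 1/8 s, in which the tool goes at most 62.5 mm and 10.7 degrees, less where a joint would pass 70% of its speed; a pose out of reach is approached as far as the arm can. A call with a gripper value outside its range is refused whole. "grip" is the finger opening in m, from 0 to 0.0854, set as the call begins (left out, the last holds). The fingers move at their own pace and stop on an object; "force" is the grip in N (left out, the last holds). Time passes only in rows, so rows that repeat a pose let the fingers close. It gives the time, the measured TCP pose, the force, the opening and the grip force at its end, in the units of the state.
- manip.get_state(): the state, without advancing time (a new reading comes with each control period).
- optics.read_camera(name): name is "scene" or "side" or "wrist"; returns a dict with "color" (400x640x3 uint8, blue, green, red), "fx", "fy", "cx", "cy" (pixels), "k1" (the pictures are not rectified: a ray, as slopes to the right and down, at radius r is drawn at 1 + k1 r^2 times it, then the intrinsics apply), "xyz" and "orientation" of the camera in the world; the wrist camera has in their place "T_tool_cam" (4x4, takes a point from camera to tool coordinates, whose origin is the TCP and whose axes are the flange's). Camera axes: x right, y up, looking along -z (the intrinsics and any distortion apply to the point x, -y, -z); pixel columns grow to the right and rows downward; lengths in m; the calibration is good to about 2 mm. A picture is of the moment at which its call begins: read the wrist's pose just before it. There is no depth.
- order.close_job(): hands the job in; it is judged then, once.
Trained networks look in a picture, given as the dict that the camera call returned (one of the last four; its "shot" number tells which), for a name from the list of things; names that differ only in an ending like _2 or _b are one class to them, and where a whole thing is asked for, a point or a joint stands for the part that bears it (a point fixed in the world has none). Each returns a list of dicts, best first, with "score" (0 to 1); they miss things now and then, are a little off and sometimes report something else, mostly with a low value. They report only what shows in the picture. A call takes as long as a camera call.
- search_frame(name, picture): "position" ([x, y, z] in m, in the coordinates of the camera as it stood for that picture, good to about 4 mm: the middle of the surface that is visible of it).
The state is a dict: "time_s": time; "qpos": joint angles; "joint_velocities": joint speeds; "effort": joint torques, N m; "eef_pos": TCP position; "tcp_rot": TCP orientation; "force": force on the tool from outside, world axes, zero at the start; "ft_torque": the same for the moment, N m; "opening": opening from 0.0 (shut) to 1.0 (fully open); "finger_force": force on a finger pad.
Only numpy, scipy, OpenCV 4.12 (cv2) and the standard library are available. Lean on these libraries where they do the work, as an engineer would, in place of code of your own. Each camera call takes 0.05 s, during which the arm holds its last target. There are 200 camera calls.

TASK

Lift the sieve by the bar across its middle, without spilling, carry it over the open tray and shake it side to side until all four steel balls have dropped through into the tray and only the charger plug and the tea light are left in it. Then set the sieve down on the desk in front of the cubby, let go, take it again by its long handle and slide it, back wall first, fully home under the cubby's roof with the plug and tea light still inside. Leave the roll of tape behind the sieve, the loose binder clip by the tray and the earbud case on the cubby where they are.

Things in the scene. Friction and masses are not known exactly. Their poses are not given: they have to be found in the camera images.
- sieve: Loose rectangular aluminium sieve, about 0.35 kg empty, 130 (x) x 115 (y) mm, walls 50 mm high and 2.5 mm thick, a carrying bar over its middle (top at 84 mm) and a long wooden handle on its -x wall. Origin: centre of its underside, z up. It stands on the lower edges of its walls. Its back wall is the +x one, opposite the handle.
- sieve_floor (a point): Centre of the sieve's floor, 15.5 mm over the underside: two V troughs along x at y = +-23 mm, 28 mm wide, 3.5 mm deep (14 degrees), and open slots 18 mm wide at y = 0 and +-46 mm. Balls lie in the troughs and stay if carried level and smoothly (under 2 m/s2); brisk strokes along the sieve's y, about 50 mm in 0.2 s each way, throw them over into the slots. Large pieces cannot pass.
- sieve_bar (a point): Centre of the carrying bar over the middle of the sieve: wooden bar along the sieve's x, 128 mm long, 12 mm wide (y), 16 mm tall; this point is 76 mm above the underside, directly over the origin. Grip it from above across its 12 mm width; there is free space under the bar down to about 40 mm above the underside.
- sieve_handle (a point): Grip point of the long handle: wooden bar along the sieve's x, 16 mm wide (y), 14 mm tall, ending 150 mm from the sieve's origin on the -x side; this point is at x = -125 mm, 52 mm above the underside. Grip from above across its 16 mm width to push or pull the standing sieve along the desk.
- adapter: Loose black charger plug, a block 46 x 30 x 24 mm, one of the two large pieces in the sieve. Origin: centre of its underside.
- tealight: Loose tea light in a round metal cup, diameter 38 mm, 15 mm high, the other large piece in the sieve. Origin: centre of its underside.
- ball1: Steel ball, diameter 13 mm, 12 g; one of four alike. Origin: its centre.
- ball2: Steel ball, diameter 13 mm, 12 g; one of four alike. Origin: its centre.
- ball3: Steel ball, diameter 13 mm, 12 g; one of four alike. Origin: its centre.
- ball4: Steel ball, diameter 13 mm, 12 g; one of four alike. Origin: its centre.
- tray: Fixed open square wooden catch tray, 220 x 220 mm outside, walls 5 mm thick and 40 mm high, floor 5 mm. Origin: centre of its underside on the desk; sides along x and y, z up.
- cubby: Fixed wooden cubby (low bay with roof, sides and back) on the desk, open on its -x side. Origin: on the desk in the middle of the bay; x points from mouth to back. Inside 140 mm wide (y), 101 mm high, back wall at x = +68 mm. With the sieve fully home its axes are parallel to the cubby's, its origin is at cubby x = +3, y = 0 mm, and only the long handle sticks out.
- cubby_mouth (a point): Middle of the cubby's mouth at desk height, 68 mm before its origin (cubby x = -68 mm). Sides 8 mm thick, roof top 109 mm above the desk. The desk is clear for 230 mm in front of the mouth, once the sieve has been lifted away.
- tape_roll: Loose roll of cream tape lying flat, diameter 104 mm, 25 mm high, a bystander. Origin: centre of its underside.
- binder_clip: Loose black binder clip, 32 x 30 x 42 mm, on the desk, a bystander. Origin: centre of its underside.
- earbud_case: Loose closed white earbud case, 50 x 58 x 24 mm, lying on the cubby's roof, a bystander. Origin: centre of its underside.

How it is judged:
By the outcome, as a careful person would: the job done as asked, in the order asked, and still so for the second after the job is handed in, with the robot touching nothing.
It also fails if it takes over 58 s, if anything falls off the work surface, if the arm or the gripper's body presses on something with over 40 N, if the wrist force passes 120 N, or if a joint passes its speed limit or range.

## Working session

There is one attempt and no reset: what is moved stays moved. The work goes in short steps, Python scripts to look and compute and a tool call to move; the robot and the scene stay as the last step left them, time stands still between calls to the robot, and variables do not carry over. Pictures are saved under pics/ and viewed, at most 10 in all, crops included, and the job is handed in when it is done.

Besides the shell and the picture viewer there is one more tool, called after ">>>" as name(argument=value, ...) on one line, values as JSON. move_arm: Moves the arm, as the interface text tells. Its arguments: {"type":"object","properties":{"series":{"type":"array"},"grip":{"type":"number"},"force":{"type":"number"}},"required":["series"]}

```bash
ls; mkdir -p pics
cat > h.py <<'E'
import numpy as np, cv2
from scipy.spatial.transform import Rotation as R
from rig import manip, optics, order, search_frame
def campose(p,st=None):
    if 'T_tool_cam' in p:
        T=np.eye(4);T[:3,:3]=R.from_quat(st['tcp_rot']).as_matrix();T[:3,3]=st['eef_pos']
        return T@np.array(p['T_tool_cam'])
    T=np.eye(4);T[:3,:3]=R.from_quat(p['orientation']).as_matrix();T[:3,3]=p['xyz'];return T
def find(name,p,T):
    return [(round(d['score'],2),np.round((T@np.r_[d['position'],1])[:3],3).tolist()) for d in search_frame(name,p)[:3]]
def proj(P,p,T):
    q=np.linalg.inv(T)@np.r_[P,1]; s=np.array([q[0],-q[1]])/-q[2]; s=s*(1+p['k1']*(s@s))
    return [p['fx']*s[0]+p['cx'],p['fy']*s[1]+p['cy']]
def ray(uv,p,T,z):
    d=np.array([(uv[0]-p['cx'])/p['fx'],(uv[1]-p['cy'])/p['fy']]); s=d.copy()
    for _ in range(20): s=d/(1+p['k1']*(s@s))
    v=T[:3,:3]@np.array([s[0],-s[1],-1]); return T[:3,3]+v*(z-T[2,3])/v[2]
E
python3 - <<'E'
from h import *
st=manip.get_state(); print(st['eef_pos'],st['tcp_rot'],st['opening'])
ims=[]
for n in ['scene','side']:
    p=optics.read_camera(n);T=campose(p);ims.append(p['color'])
    print(n,T[:3,3])
    for k in ['sieve','sieve_bar','sieve_handle','adapter','tealight','ball1','tray','cubby','tape_roll','binder_clip','earbud_case']:
        print(k,find(k,p,T))
    cv2.imwrite(f'pics/{n}0.png',p['color'])
E
```

```text
pics
[ 0.11904731 -0.51120022  0.40391001] [ 9.93462350e-01  1.14157480e-01 -9.39895903e-05 -7.87984925e-04] 0.9994184042680794
scene [-0.04287846  0.52884124  0.62819884]
sieve [(0.89, [0.536, 0.189, 0.038])]
sieve_bar [(0.64, [0.535, 0.185, 0.033])]
sieve_handle [(0.69, [0.536, 0.189, 0.036])]
adapter [(0.62, [0.585, 0.174, 0.042])]
tealight [(0.49, [0.54, 0.178, 0.025]), (0.3, [0.536, 0.183, 0.037])]
ball1 []
tray [(0.61, [0.503, 0.407, 0.007])]
cubby [(0.89, [0.425, -0.007, 0.109])]
tape_roll [(0.87, [0.73, 0.135, 0.024])]
binder_clip [(0.58, [0.658, 0.443, 0.021])]
earbud_case [(0.81, [0.486, -0.01, 0.135])]
side [0.36971097 0.92616386 0.503246  ]
sieve [(0.58, [0.548, 0.201, 0.035]), (0.52, [0.654, 0.449, 0.013])]
sieve_bar [(0.61, [0.549, 0.205, 0.033]), (0.28, [0.475, -0.019, 0.101])]
sieve_handle [(0.74, [0.474, -0.019, 0.1]), (0.58, [0.548, 0.198, 0.036])]
adapter [(0.65, [0.549, 0.202, 0.035]), (0.64, [0.59, 0.178, 0.037])]
tealight [(0.55, [0.527, 0.171, 0.021])]
ball1 [(0.26, [0.654, 0.448, 0.013])]
tray [(0.84, [0.501, 0.414, 0.004])]
cubby [(0.58, [0.474, -0.016, 0.106])]
tape_roll [(0.58, [0.708, 0.099, 0.016])]
binder_clip [(0.56, [0.656, 0.447, 0.012])]
earbud_case [(0.69, [0.498, -0.002, 0.128])]
```

View pics/scene0.png

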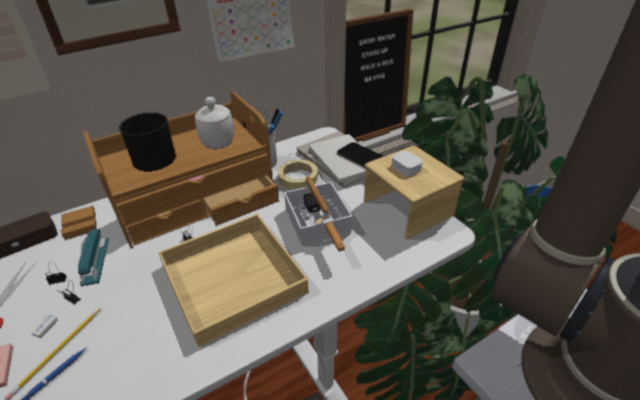

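View pics/side0.png

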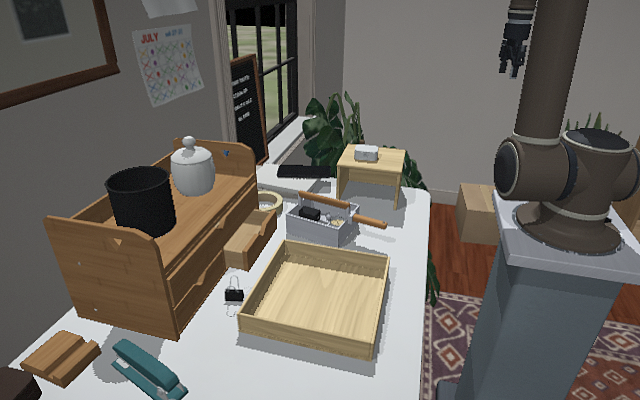

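The scene view shows the sieve at about (318,212) with its handle end at (342,247), pointing toward the robot. The cubby is at (412,188) with its mouth on the left (+y), facing the sieve. The tray is at (233,275), the tape roll at (298,173) and the clip at (186,236). The side view agrees: sieve (322,220), handle end (385,224), tray (318,300). I'll move the wrist camera over the sieve, starting with a short move to see how joint 6 turns.

>>> move_arm(series=[[[0.04, -0.04, 0, 0, 0, 0], [0.08, -0.08, 0, 0, 0, 0], [0.12, -0.125, 0, 0, 0, 0], [0.16, -0.17, 0, 0, 0, 0]]])

```text
time_s: 1.7
eef_pos: [0.2367, -0.3078, 0.4047]
tcp_rot: [0.994, 0.114, 0.0, 0.0]
force: [0.9, -0.3, 0.4]
opening: 1.001
finger_force: 0.0
```

Run:
```python
from h import *
st=manip.get_state(); print(st['time_s'],st['eef_pos'],st['tcp_rot'],st['qpos'])
p=optics.read_camera('wrist'); print(np.round(p['T_tool_cam'],3),p['fx'],p['k1'])
```

```text
1.7 [ 0.23674895 -0.30782591  0.40474894] [9.93515601e-01 1.13695464e-01 2.48134453e-04 1.72726464e-04] [-9.15260487e-01 -1.32529165e-01 -2.96806441e-01  1.40596721e+00
  2.47165042e-04  1.99844852e+00]
[[ 0.001  0.952  0.306  0.079]
 [ 1.    -0.001 -0.    -0.001]
 [ 0.     0.306 -0.952  0.03 ]
 [ 0.     0.     0.     1.   ]] 313.8755842816251 -0.024370279588735038
```

>>> move_arm(series=[[[0.022, -0.024, -0.001, 0, 0, -0.18], [0.044, -0.048, -0.002, 0, 0, -0.36], [0.066, -0.07, -0.004, 0, 0, -0.54], [0.088, -0.094, -0.005, 0, 0, -0.72], [0.11, -0.118, -0.006, 0, 0, -0.9], [0.132, -0.14, -0.007, 0, 0, -1.08], [0.154, -0.164, -0.008, 0, 0, -1.26], [0.176, -0.188, -0.01, 0, 0, -1.44], [0.198, -0.21, -0.011, 0, 0, -1.62], [0.22, -0.234, -0.012, 0, 0, -1.8], [0.242, -0.258, -0.013, 0, 0, -1.98], [0.264, -0.28, -0.014, 0, 0, -2.16], [0.286, -0.304, -0.016, 0, 0, -2.34], [0.31, -0.328, -0.018, 0, 0, -2.52], [0.335, -0.352, -0.02, 0, 0, -2.7], [0.355, -0.377, -0.02, 0, 0, -2.88], [0.357, -0.377, -0.02, 0, 0, -2.914]]])

```text
time_s: 3.88
eef_pos: [0.4992, 0.1401, 0.4241]
tcp_rot: [-0.002, 1.0, -0.0, -0.0]
force: [0.0, -0.0, -0.3]
opening: 1.002
finger_force: 0.0
```

Run:
```python
from h import *
import pickle
st=manip.get_state(); print(st['time_s'],st['eef_pos'],st['tcp_rot'],st['qpos'])
p=optics.read_camera('wrist');T=campose(p,st); print(T[:3,3])
for k in ['sieve','sieve_bar','adapter','tealight','ball1','cubby','earbud_case','tray']: print(k,find(k,p,T))
pickle.dump((p,T),open('w1.pkl','wb')); cv2.imwrite('pics/w1.png',p['color'])
```

```text
3.875 [0.4992382  0.14012414 0.4241258 ] [-2.42329020e-03  9.99997005e-01 -3.60285334e-05 -3.40230607e-04] [ 2.73608805e-01  1.14959793e-01 -9.53632694e-03  1.44697510e+00
  1.12854063e-04  2.68762182e-01]
[0.42081443 0.1403007  0.3943278 ]
sieve [(0.84, [0.547, 0.183, 0.043])]
sieve_bar [(0.88, [0.548, 0.184, 0.039])]
adapter [(0.74, [0.584, 0.161, 0.042])]
tealight [(0.96, [0.518, 0.173, 0.024])]
ball1 [(0.5, [0.548, 0.15, 0.025])]
cubby [(0.96, [0.459, -0.024, 0.11])]
earbud_case [(0.65, [0.492, -0.014, 0.134]), (0.23, [0.548, 0.153, 0.027])]
tray [(0.69, [0.496, 0.409, 0.007])]
```

View pics/w1.png

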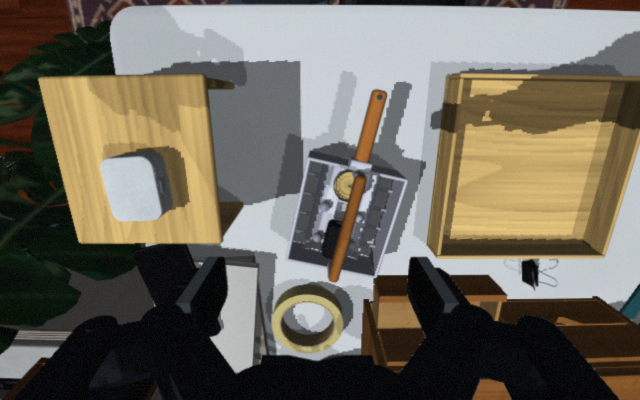

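The wrist view shows the sieve around (350,218), with the handle end at (379,95), the bar's far end at (335,278), the tea light at (350,185) and the plug at (337,238). The cubby roof corners are at (40,77), (206,75), (222,243) and (78,243), with the mouth on the right. The tray corners are at (448,75), (640,75) and (432,256). Next I'll turn these pixels into positions.

Run:
```python
from h import *
import pickle
p,T=pickle.load(open('w1.pkl','rb'))
for n,uv,z in [('roof NR',(206,75),.109),('roof FR',(222,243),.109),('roof NL',(40,77),.109),('roof FL',(78,243),.109),('hend',(379,91),.059),
 ('tray NL',(447,75),.04),('tray FL',(430,256),.04),('tray FR',(606,258),.04)]:
    print(n,ray(uv,p,T,z).round(4))
c=cv2.resize(p['color'][75:295,270:430],None,fx=3.5,fy=2.7,interpolation=cv2.INTER_CUBIC)
c=cv2.resize(p['color'][75:290,265:425],None,fx=2.7,fy=2.7,interpolation=cv2.INTER_CUBIC);cv2.imwrite('pics/c1.png',c)
# orange mask -> axis of handle / bar
hsv=cv2.cvtColor(p['color'],cv2.COLOR_BGR2HSV)
m=cv2.inRange(hsv,(5,130,60),(16,255,255)); m[:, :300]=0; m[:,400:]=0; m[285:]=0
def line(m,z):
    ys,xs=np.nonzero(m); P=np.array([ray(q,p,T,z)[:2] for q in zip(xs,ys)])
    c=P.mean(0);u=np.linalg.svd(P-c)[2][0]; t=(P-c)@u; print(len(P),c.round(4),np.degrees(np.arctan2(u[1],u[0])).round(2),(c+u*t.min()).round(4),(c+u*t.max()).round(4),np.ptp(t).round(4))
a=m.copy();a[165:]=0;line(a,.059)
a=m.copy();a[:195]=0;line(a,.084)
```

```text
roof NR [0.4023 0.0457 0.109 ]
roof FR [0.5598 0.046  0.109 ]
roof NL [ 0.4031 -0.0999  0.109 ]
roof FL [ 0.5613 -0.1015  0.109 ]
hend [0.4135 0.2033 0.059 ]
tray NL [0.3961 0.2781 0.04  ]
tray FL [0.61   0.2846 0.04  ]
tray FR [0.613  0.5156 0.04  ]
982 [0.4493 0.1961] -12.18 [0.4129 0.204 ] [0.4849 0.1884] 0.0736
963 [0.5646 0.1704] -12.27 [0.5151 0.1811] [0.6184 0.1587] 0.1058
```

View pics/c1.png

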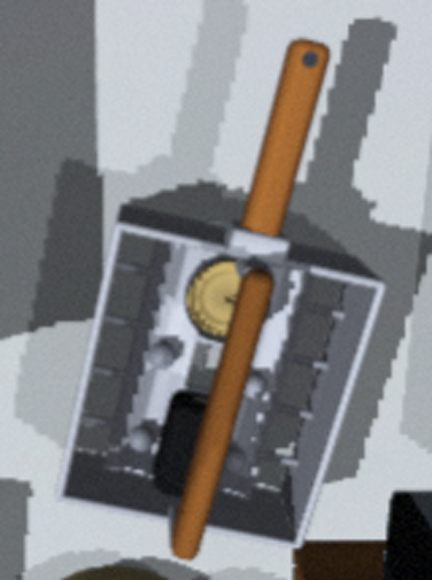

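The crop shows all four balls in the troughs, at (163,352), (140,436), (256,382) and (237,455). The bar runs from (258,270) to (185,552) and the handle end is at (308,45). My estimates:

| Item | Position (m) | Orientation |
|---|---|---|
| Sieve | about (0.557, 0.172) | yaw −12.2° |
| Cubby mouth | about (0.482, 0.0455) | facing +y |
| Tray centre | about (0.503, 0.40) | square to x and y |

Next I'll move above the bar and check from there.

>>> move_arm(series=[[[-0.01, 0.006, 0.02, 0, 0, 0.04], [-0.025, 0.014, 0.055, 0, 0, 0.1], [-0.045, 0.024, 0.095, 0, 0, 0.17], [-0.055, 0.03, 0.12, 0, 0, 0.21], [-0.058, 0.032, 0.133, 0, 0, 0.218], [-0.058, 0.032, 0.133, 0, 0, 0.218]]])

```text
time_s: 5.08
eef_pos: [0.5562, 0.1705, 0.2912]
tcp_rot: [0.108, 0.994, -0.0, -0.001]
force: [0.4, -1.0, 0.6]
opening: 0.997
finger_force: 0.0
```

Run:
```python
from h import *
import pickle
st=manip.get_state(); print(st['time_s'],st['eef_pos'],st['qpos']);M=R.from_quat(st['tcp_rot']).as_matrix();print(M[:2,0])
p=optics.read_camera('wrist');T=campose(p,st)
pickle.dump((p,T,st),open('w2.pkl','wb')); cv2.imwrite('pics/w2.png',p['color'])
print(find('sieve_bar',p,T))
hsv=cv2.cvtColor(p['color'],cv2.COLOR_BGR2HSV)
m=cv2.inRange(hsv,(5,130,60),(16,255,255));n,l,s,c=cv2.connectedComponentsWithStats(m)
for i in range(1,n):
    if s[i,4]<300: continue
    ys,xs=np.nonzero(l==i)
    for z in (.084,.059):
        P=np.array([ray(q,p,T,z)[:2] for q in zip(xs,ys)])
        k=P.mean(0);u=np.linalg.svd(P-k,full_matrices=False)[2][0]; t=(P-k)@u; print(s[i],z,k.round(4),np.degrees(np.arctan2(u[1],u[0])).round(2),(k+u*t.min()).round(4),(k+u*t.max()).round(4),np.ptp(t).round(4))
```

```text
5.075 [0.55618854 0.17053773 0.29118349] [ 2.97526807e-01  2.55112760e-01 -1.31157528e-01  1.18608550e+00
 -4.31219932e-05  5.14029016e-01]
[-0.97665382  0.21481511]
[(0.77, [0.547, 0.183, 0.038])]
[ 309    0   26  108 2634] 0.084 [0.4583 0.195 ] -12.54 [0.4342 0.2004] [0.4845 0.1892] 0.0515
[ 309    0   26  108 2634] 0.059 [0.4553 0.196 ] -12.54 [0.4278 0.2021] [0.4852 0.1894] 0.0588
[312 130  20  36 607] 0.084 [0.5055 0.1849] -6.84 [0.4962 0.186 ] [0.5164 0.1836] 0.0204
[312 130  20  36 607] 0.059 [0.5092 0.1845] -6.84 [0.4986 0.1858] [0.5216 0.183 ] 0.0232
[ 311  209   19  111 1908] 0.084 [0.5781 0.1684] -12.57 [0.5419 0.1765] [0.6194 0.1592] 0.0794
[ 311  209   19  111 1908] 0.059 [0.592  0.1657] -12.57 [0.5507 0.1749] [0.6391 0.1552] 0.0906
[ 482  277  158   41 1774] 0.084 [0.6361 0.3182] -96.76 [0.6425 0.3728] [0.6302 0.2686] 0.1049
[ 482  277  158   41 1774] 0.059 [0.6581 0.3366] -96.76 [0.6655 0.3988] [0.6514 0.2799] 0.1197
[396 302  27  49 341] 0.084 [0.6388 0.2161] -6.9 [0.6179 0.2186] [0.6585 0.2137] 0.0408
[396 302  27  49 341] 0.059 [0.6612 0.22  ] -6.9 [0.6374 0.2229] [0.6837 0.2173] 0.0466
```

View pics/w2.png

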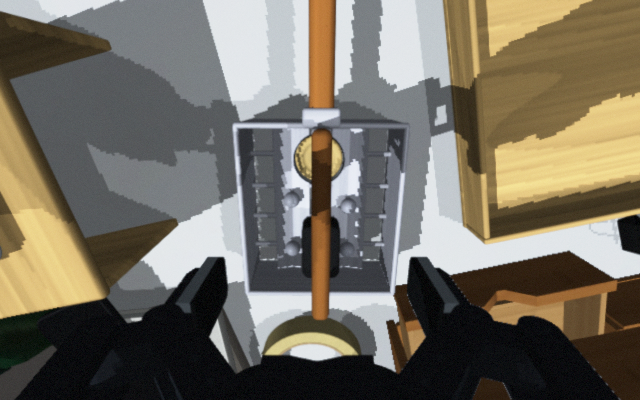

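The check view shows the bar running straight down the image from (321,128) to (319,318). That puts its centre at (0.558, 0.173), 2 mm from the tool axis. The balls are at (291,200), (349,203), (291,246) and (347,247). I'll go down and grip.

>>> move_arm(series=[[[-0.001, 0.002, 0.02, 0, 0, 0], [-0.001, 0.0025, 0.045, 0, 0, 0], [-0.001, 0.0025, 0.06, 0, 0, 0], [-0.001, 0.0025, 0.06, 0, 0, 0]]])

```text
time_s: 5.68
eef_pos: [0.5577, 0.1728, 0.2315]
tcp_rot: [0.108, 0.994, -0.0, -0.0]
force: [0.5, -0.5, 0.7]
opening: 0.999
finger_force: 0.0
```

>>> move_arm(series=[[[0, 0, 0, 0, 0, 0], [0, 0, 0, 0, 0, 0], [0, 0, 0, 0, 0, 0], [0, 0, 0, 0, 0, 0], [0, 0, 0, 0, 0, 0], [0, 0, 0, 0, 0, 0], [0, 0, 0, 0, 0, 0]]], grip=0.0, force=70)

```text
time_s: 6.55
eef_pos: [0.5581, 0.1729, 0.2321]
tcp_rot: [0.108, 0.994, -0.0, 0.0]
force: [-1.4, -1.6, 4.2]
opening: 0.124
finger_force: 69.3
```

>>> move_arm(series=[[[0, 0, -0.004, 0, 0, 0], [0, 0, -0.012, 0, 0, 0], [0, 0, -0.024, 0, 0, 0], [0, 0, -0.038, 0, 0, 0], [0, 0, -0.054, 0, 0, 0], [0, 0, -0.069, 0, 0, 0], [0, 0, -0.08, 0, 0, 0], [0, 0, -0.087, 0, 0, 0], [0, 0, -0.09, 0, 0, 0]]])

```text
time_s: 7.68
eef_pos: [0.5581, 0.173, 0.322]
tcp_rot: [0.108, 0.994, 0.0, 0.0]
force: [-0.5, 0.2, -6.8]
opening: 0.122
finger_force: 68.2
```

>>> move_arm(series=[[[0.003, 0.003, 0, 0, 0, -0.005], [0.01, 0.01, 0, 0, 0, -0.015], [0.02, 0.024, 0, 0, 0, -0.03], [0.031, 0.043, 0, 0, 0, -0.05], [0.042, 0.066, 0, 0, 0, -0.075], [0.054, 0.091, 0, 0, 0, -0.105], [0.066, 0.117, 0, 0, 0, -0.135], [0.077, 0.143, 0, 0, 0, -0.16], [0.087, 0.167, 0, 0, 0, -0.18], [0.095, 0.187, 0, 0, 0, -0.196], [0.1, 0.2, 0, 0, 0, -0.207], [0.102, 0.207, 0, 0, 0, -0.214], [0.1025, 0.21, 0, 0, 0, -0.216], [0.1025, 0.21, 0, 0, 0, -0.216]]])

```text
time_s: 9.43
eef_pos: [0.5033, 0.3998, 0.3217]
tcp_rot: [0.001, 1.0, -0.0, 0.0]
force: [-0.3, 0.3, -5.4]
opening: 0.12
finger_force: 68.3
```

Run:
```python
from h import *
import pickle
st=manip.get_state(); print(st['time_s'],st['eef_pos'],st['qpos'],st['force'])
p=optics.read_camera('wrist');T=campose(p,st)
for k in ['tray','ball1','tealight','adapter']: print(k,find(k,p,T))
q=optics.read_camera('side');r=optics.read_camera('scene')
pickle.dump((p,T,st,q,r),open('w3.pkl','wb'))
cv2.imwrite('pics/w3.png',np.vstack([p['color'],cv2.resize(np.hstack([q['color'][150:380,200:420],r['color'][150:380,130:350]]),(640,200))]))
```

```text
9.425 [0.5033161  0.39976749 0.32168018] [ 6.71275523e-01  3.59956871e-01  7.83371401e-02  1.28933591e+00
 -2.10315301e-04  6.72676091e-01] [-0.27715858  0.28078653 -5.36186653]
tray [(0.68, [0.435, 0.424, 0.004])]
ball1 [(0.7, [0.506, 0.419, 0.114])]
tealight [(0.72, [0.467, 0.39, 0.113])]
adapter []
```

View pics/w3.png

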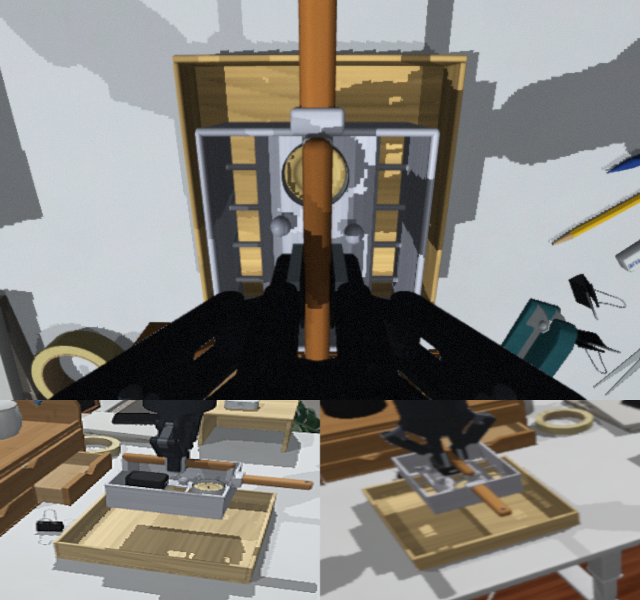

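The carry view shows the sieve level over the tray, with the tray's near corners at (175,58) and (466,56) and the sieve's near wall at (197–438,131). Two balls are visible at (280,226) and (352,231), with the tea light at (316,172) and the plug behind the gripper.

Run:
```python
from h import *
import pickle
p,T,st,q,r=pickle.load(open('w3.pkl','rb'))
print(ray((175,58),p,T,.04),ray((466,56),p,T,.04),ray((203,297),p,T,.04))
```

```text
[0.39619936 0.29499378 0.04      ] [0.3947845  0.51108895 0.04      ] [0.60348285 0.29295605 0.04      ]
```

>>> move_arm(series=[[[0, 0.001, 0.004, 0, 0, 0], [0, 0.002, 0.013, 0, 0, 0], [-0.001, 0.003, 0.025, 0, 0, 0], [-0.002, 0.003, 0.038, 0, 0, 0], [-0.002, 0.003, 0.05, 0, 0, 0], [-0.002, 0.003, 0.058, 0, 0, 0], [-0.002, 0.003, 0.062, 0, 0, 0], [-0.002, 0.003, 0.062, 0, 0, 0]]])

```text
time_s: 10.78
eef_pos: [0.5051, 0.4031, 0.2596]
tcp_rot: [0.0, 1.0, -0.0, -0.0]
force: [0.1, 0.2, -5.7]
opening: 0.126
finger_force: 68.4
```

>>> move_arm(series=[[[0, 0.025, 0, 0, 0, 0], [0, 0.025, 0, 0, 0, 0], [0, -0.025, 0, 0, 0, 0], [0, -0.025, 0, 0, 0, 0], [0, 0.025, 0, 0, 0, 0], [0, 0.025, 0, 0, 0, 0], [0, -0.025, 0, 0, 0, 0], [0, -0.025, 0, 0, 0, 0], [0, 0.025, 0, 0, 0, 0], [0, 0.025, 0, 0, 0, 0], [0, -0.025, 0, 0, 0, 0], [0, -0.025, 0, 0, 0, 0], [0, 0.025, 0, 0, 0, 0], [0, 0.025, 0, 0, 0, 0], [0, -0.025, 0, 0, 0, 0], [0, -0.025, 0, 0, 0, 0], [0, 0, 0, 0, 0, 0], [0, 0, 0, 0, 0, 0]]])

```text
time_s: 13.02
eef_pos: [0.5052, 0.4043, 0.26]
tcp_rot: [-0.0, 1.0, 0.001, 0.0]
force: [-0.5, -0.2, -4.5]
opening: 0.126
finger_force: 70.6
```

Run:
```python
from h import *
st=manip.get_state(); print(st['time_s'],st['eef_pos'],st['force'])
p=optics.read_camera('wrist');T=campose(p,st)
q=optics.read_camera('side');r=optics.read_camera('scene')
print(find('ball1',p,T),find('ball1',q,campose(q)),find('tealight',p,T))
b=cv2.resize(np.hstack([q['color'][170:350,210:390],r['color'][170:350,150:330]]),(640,320))
cv2.imwrite('pics/w4.png',np.vstack([p['color'][80:360],b]))
```

```text
13.025 [0.5051613  0.40430515 0.26000494] [-0.51360943 -0.20016542 -4.45933942]
[] [] [(0.85, [0.465, 0.384, 0.051])]
```

View pics/w4.png

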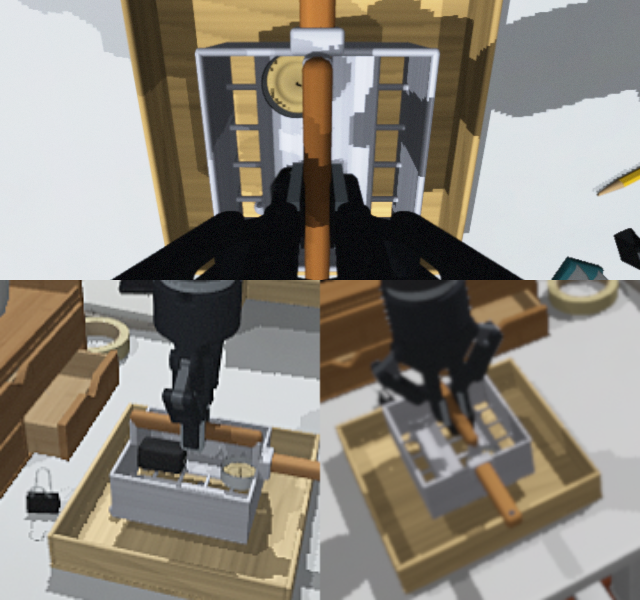

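After the shake no balls show in the parts of the sieve I can see. The tea light is at (284,85) in the wrist strip and the plug at (160,455) in the side crop. I'll add a few strokes, then lift and count the balls in the tray.

>>> move_arm(series=[[[0, 0.025, 0, 0, 0, 0], [0, 0.025, 0, 0, 0, 0], [0, -0.025, 0, 0, 0, 0], [0, -0.025, 0, 0, 0, 0], [0, 0.025, 0, 0, 0, 0], [0, 0.025, 0, 0, 0, 0], [0, -0.025, 0, 0, 0, 0], [0, -0.025, 0, 0, 0, 0], [0, 0, 0, 0, 0, 0], [0, 0, -0.006, 0, 0, 0], [0, 0, -0.018, 0, 0, 0], [0, 0, -0.034, 0, 0, 0], [0, 0, -0.052, 0, 0, 0], [0, 0, -0.07, 0, 0, 0], [0, 0, -0.084, 0, 0, 0], [0, 0, -0.092, 0, 0, 0], [0, 0, -0.092, 0, 0, 0]]])

```text
time_s: 15.45
eef_pos: [0.5052, 0.4031, 0.3524]
tcp_rot: [0.0, 1.0, 0.0, 0.0]
force: [0.4, 0.0, -5.3]
opening: 0.123
finger_force: 71.4
```

Run:
```python
from h import *
st=manip.get_state(); print(st['time_s'],st['eef_pos'],st['force'])
p=optics.read_camera('wrist');T=campose(p,st)
q=optics.read_camera('side');r=optics.read_camera('scene')
for k,(a,b) in {'q':(q,campose(q)),'r':(r,campose(r)),'p':(p,T)}.items():
    print(k,[(round(d['score'],2),np.round((b@np.r_[d['position'],1])[:3],3).tolist()) for d in search_frame('ball1',a)])
b=cv2.resize(np.hstack([q['color'][170:370,220:400],r['color'][160:360,140:320]]),(720,400),interpolation=cv2.INTER_CUBIC)
cv2.imwrite('pics/w5.png',np.vstack([np.hstack([p['color'][60:260],np.zeros((200,80,3),np.uint8)]),b]))
```

```text
15.45 [0.50520512 0.40311734 0.35239249] [ 3.58870799e-01  1.13777591e-03 -5.27803242e+00]
q [(0.38, [0.511, 0.392, 0.018])]
r []
p [(0.16, [0.517, 0.367, 0.167])]
```

View pics/w5.png

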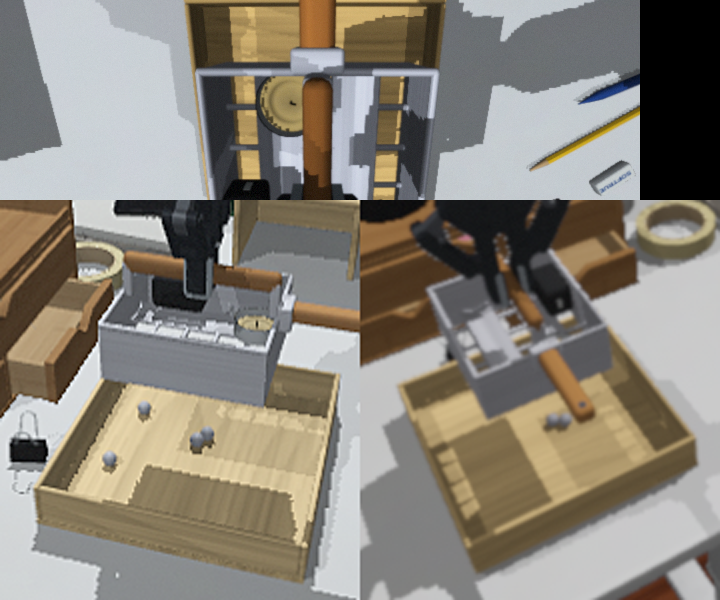

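The balls lie in the tray at (145,408), (110,458), (197,440) and (208,435) in the side crop. The sieve holds only the plug and the tea light. Next I'll carry it in front of the cubby, turning it −90°.

>>> move_arm(series=[[[0, -0.004, 0, 0, 0, 0.03], [0.001, -0.013, 0, 0, 0, 0.1], [0.003, -0.028, 0, 0, 0, 0.22], [0.005, -0.048, 0, 0, 0, 0.36], [0.008, -0.072, 0, 0, 0, 0.51], [0.01, -0.098, 0, 0, 0, 0.66], [0.013, -0.124, 0, 0, 0, 0.81], [0.015, -0.15, 0, 0, 0, 0.96], [0.017, -0.175, 0, 0, 0, 1.11], [0.019, -0.198, 0, 0, 0, 1.25], [0.021, -0.22, 0, 0, 0, 1.37], [0.022, -0.239, 0, 0, 0, 1.46], [0.023, -0.254, 0, 0, 0, 1.52], [0.0235, -0.263, 0, 0, 0, 1.555], [0.0235, -0.268, 0, 0, 0, 1.571], [0.0235, -0.268, 0, 0, 0, 1.571], [0.0235, -0.268, 0, 0, 0, 1.571]]])

```text
time_s: 17.88
eef_pos: [0.4814, 0.1355, 0.3516]
tcp_rot: [0.707, 0.707, 0.0, -0.0]
force: [-0.2, -0.1, -5.2]
opening: 0.127
finger_force: 71.4
```

>>> move_arm(series=[[[0, 0, 0.005, 0, 0, 0], [0, 0, 0.015, 0, 0, 0], [0, 0, 0.03, 0, 0, 0], [0, 0, 0.048, 0, 0, 0], [0, 0, 0.066, 0, 0, 0], [0, 0, 0.082, 0, 0, 0], [0, 0, 0.096, 0, 0, 0], [0, 0, 0.106, 0, 0, 0], [0, 0, 0.111, 0, 0, 0], [0, 0, 0.114, 0, 0, 0], [0, 0, 0.117, 0, 0, 0], [0, 0, 0.117, 0, 0, 0]]])

```text
time_s: 19.38
eef_pos: [0.4814, 0.1352, 0.2348]
tcp_rot: [0.707, 0.707, 0.0, 0.0]
force: [-0.2, 0.3, -4.9]
opening: 0.124
finger_force: 71.4
```

Run:
```python
from h import *
st=manip.get_state(); print(st['time_s'],st['eef_pos'],st['tcp_rot'],st['force'],st['ft_torque'],st['qpos'])
```

```text
19.375 [0.48139658 0.13515195 0.23477521] [7.07465258e-01 7.06748119e-01 7.12472630e-05 2.79734095e-05] [-0.18906811  0.26229006 -4.94441345] [-0.02136936  0.02864959 -0.0253306 ] [ 2.73698668e-01  1.36521198e-01 -4.06195329e-01  1.02792815e+00
  2.09161472e-05  1.84550918e+00]
```

>>> move_arm(series=[[[0, 0, 0.001, 0, 0, 0], [0, 0, 0.002, 0, 0, 0], [0, 0, 0.003, 0, 0, 0], [0, 0, 0.0035, 0, 0, 0], [0, 0, 0.0035, 0, 0, 0]]])

```text
time_s: 20.0
eef_pos: [0.4814, 0.1351, 0.2321]
tcp_rot: [0.707, 0.707, 0.0, 0.0]
force: [-3.3, -1.3, 6.7]
opening: 0.125
finger_force: 73.0
```

>>> move_arm(series=[[[0, 0, 0, 0, 0, 0], [0, 0, 0, 0, 0, 0], [0, 0, 0, 0, 0, 0], [0, 0, 0, 0, 0, 0], [0, 0, -0.01, 0, 0, 0], [0, 0, -0.03, 0, 0, 0], [0, 0, -0.055, 0, 0, 0], [0.02, 0, -0.075, 0, 0, 0], [0.045, 0, -0.08, 0, 0, 0], [0.06, 0, -0.08, 0, 0, 0], [0.06, 0, -0.08, 0, 0, 0]]], grip=0.07)

```text
time_s: 21.38
eef_pos: [0.4813, 0.1958, 0.311]
tcp_rot: [0.707, 0.707, -0.0, -0.0]
force: [-1.2, -1.2, 0.1]
opening: 0.82
finger_force: 0.0
```

Run:
```python
from h import *
import pickle
st=manip.get_state(); print(st['time_s'],st['eef_pos'],st['tcp_rot'],st['opening'])
p=optics.read_camera('wrist');T=campose(p,st)
print(find('adapter',p,T),find('tealight',p,T))
pickle.dump((p,T,st),open('w6.pkl','wb')); cv2.imwrite('pics/w6.png',p['color'])
hsv=cv2.cvtColor(p['color'],cv2.COLOR_BGR2HSV)
m=cv2.inRange(hsv,(5,130,60),(16,255,255));n,l,s,c=cv2.connectedComponentsWithStats(m)
for i in range(1,n):
    if s[i,4]<300: continue
    ys,xs=np.nonzero(l==i)
    for z in (.084,.059):
        P=np.array([ray(q,p,T,z)[:2] for q in zip(xs,ys)])
        k=P.mean(0);u=np.linalg.svd(P-k,full_matrices=False)[2][0]; t=(P-k)@u; print(s[i],z,k.round(4),np.degrees(np.arctan2(u[1],u[0])).round(2),(k+u*t.min()).round(4),(k+u*t.max()).round(4),np.ptp(t).round(4))
```

```text
21.375 [0.48128858 0.19579903 0.310976  ] [ 7.06886317e-01  7.07327132e-01 -2.50968819e-04 -1.71572487e-05] 0.8197770729649109
[(0.83, [0.438, 0.117, 0.047])] [(0.76, [0.459, 0.173, 0.024])]
[ 23   0  58  39 716] 0.084 [0.3316 0.3205] -16.45 [0.3148 0.3255] [0.3468 0.316 ] 0.0334
[ 23   0  58  39 716] 0.059 [0.3126 0.3263] -16.45 [0.2936 0.3319] [0.3297 0.3212] 0.0377
[ 553    0   60  180 3080] 0.084 [0.6393 0.2819] -88.11 [0.6378 0.3291] [0.6412 0.2253] 0.1039
[ 553    0   60  180 3080] 0.059 [0.6594 0.2828] -88.11 [0.6576 0.336 ] [0.6615 0.219 ] 0.1171
[ 307   83   22  107 2151] 0.084 [0.482  0.2513] -89.68 [0.4818 0.2833] [0.4822 0.2181] 0.0653
[ 307   83   22  107 2151] 0.059 [0.4821 0.2483] -89.68 [0.4819 0.2844] [0.4823 0.2109] 0.0735
[ 23 107  49  57 637] 0.084 [0.3094 0.2513] -59.8 [0.3014 0.2652] [0.3166 0.239 ] 0.0303
[ 23 107  49  57 637] 0.059 [0.2876 0.2484] -59.8 [0.2785 0.2639] [0.2957 0.2344] 0.0342
[ 309  216   17  145 2107] 0.084 [0.482  0.1431] -89.89 [0.4819 0.1992] [0.4822 0.0764] 0.1228
[ 309  216   17  145 2107] 0.059 [0.4821 0.1264] -89.89 [0.482  0.1896] [0.4823 0.0512] 0.1384
```

View pics/w6.png

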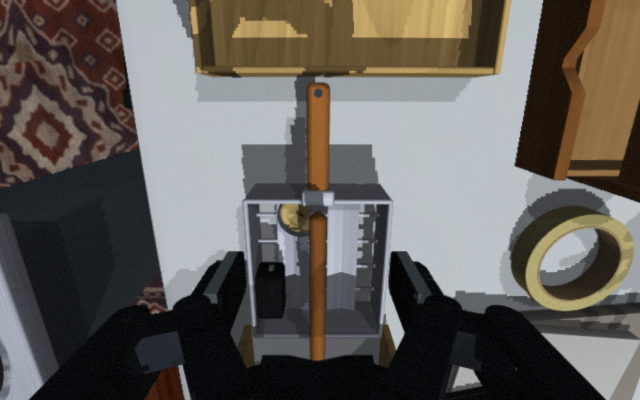

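The sieve stands square in front of the mouth, with the handle end at (318,88) and the plug (271,290) and tea light (297,217) still inside. The handle grip point comes out at (0.482, 0.259). I'll take the handle.

>>> move_arm(series=[[[0.02, 0.001, 0, 0, 0, 0], [0.045, 0.001, 0.005, 0, 0, 0], [0.06, 0.001, 0.02, 0, 0, 0], [0.063, 0.001, 0.05, 0, 0, 0], [0.063, 0.001, 0.08, 0, 0, 0], [0.063, 0.001, 0.098, 0, 0, 0], [0.063, 0.001, 0.104, 0, 0, 0], [0.063, 0.001, 0.104, 0, 0, 0]]])

```text
time_s: 22.52
eef_pos: [0.4824, 0.2582, 0.2068]
tcp_rot: [0.707, 0.707, -0.0, -0.0]
force: [-0.5, -0.2, -0.6]
opening: 0.819
finger_force: 0.0
```

>>> move_arm(series=[[[0, 0, 0, 0, 0, 0], [0, 0, 0, 0, 0, 0], [0, 0, 0, 0, 0, 0], [0, 0, 0, 0, 0, 0], [0, 0, 0, 0, 0, 0], [0, 0, 0, 0, 0, 0], [0, 0, 0, 0, 0, 0]]], grip=0.0, force=50)

```text
time_s: 23.4
eef_pos: [0.4826, 0.2583, 0.2078]
tcp_rot: [0.708, 0.707, 0.0, 0.0]
force: [-1.1, 0.5, 5.9]
opening: 0.178
finger_force: 50.9
```

>>> move_arm(series=[[[-0.003, 0, 0, 0, 0, 0], [-0.009, 0, 0, 0, 0, 0], [-0.018, 0, 0, 0, 0, 0], [-0.029, 0, 0, 0, 0, 0], [-0.041, 0, 0, 0, 0, 0], [-0.053, 0, 0, 0, 0, 0], [-0.065, 0, 0, 0, 0, 0], [-0.077, 0, 0, 0, 0, 0], [-0.089, 0, 0, 0, 0, 0], [-0.101, 0, 0, 0, 0, 0], [-0.113, 0, 0, 0, 0, 0], [-0.124, 0, 0, 0, 0, 0], [-0.134, 0, 0, 0, 0, 0], [-0.142, 0, 0, 0, 0, 0], [-0.148, 0, 0, 0, 0, 0], [-0.15, 0, 0, 0, 0, 0], [-0.15, 0, 0, 0, 0, 0]]])

```text
time_s: 25.52
eef_pos: [0.4828, 0.1086, 0.2079]
tcp_rot: [0.707, 0.707, 0.001, -0.0]
force: [0.4, 4.4, 5.6]
opening: 0.174
finger_force: 50.8
```

>>> move_arm(series=[[[-0.002, 0, 0, 0, 0, 0], [-0.004, 0, 0, 0, 0, 0], [-0.006, 0, 0, 0, 0, 0], [-0.007, 0, 0, 0, 0, 0], [-0.007, 0, 0, 0, 0, 0]]])

```text
time_s: 26.15
eef_pos: [0.4828, 0.1018, 0.2079]
tcp_rot: [0.707, 0.707, 0.002, -0.0]
force: [0.0, 5.8, 5.5]
opening: 0.175
finger_force: 50.9
```

>>> move_arm(series=[[[-0.001, 0, 0, 0, 0, 0], [-0.002, 0, 0, 0, 0, 0], [-0.003, 0, 0, 0, 0, 0], [-0.003, 0, 0, 0, 0, 0]]])

```text
time_s: 26.65
eef_pos: [0.4829, 0.0989, 0.2079]
tcp_rot: [0.707, 0.707, 0.002, -0.0]
force: [-0.4, 5.1, 5.6]
opening: 0.184
finger_force: 50.9
```

>>> move_arm(series=[[[-0.001, 0, 0, 0, 0, 0], [-0.002, 0, 0, 0, 0, 0], [-0.002, 0, 0, 0, 0, 0]]])

```text
time_s: 27.02
eef_pos: [0.4828, 0.0969, 0.2079]
tcp_rot: [0.707, 0.707, 0.001, -0.0]
force: [-0.8, 5.2, 5.1]
opening: 0.178
finger_force: 50.9
```

>>> move_arm(series=[[[-0.001, 0, 0, 0, 0, 0], [-0.002, 0, 0, 0, 0, 0], [-0.002, 0, 0, 0, 0, 0]]])

```text
time_s: 27.4
eef_pos: [0.4828, 0.0952, 0.2079]
tcp_rot: [0.707, 0.707, 0.002, -0.001]
force: [0.7, 8.1, 5.4]
opening: 0.177
finger_force: 50.8
```

>>> move_arm(series=[[[-0.0005, 0, 0, 0, 0, 0], [-0.001, 0, 0, 0, 0, 0], [-0.001, 0, 0, 0, 0, 0]]])

```text
time_s: 27.78
eef_pos: [0.4828, 0.0948, 0.2079]
tcp_rot: [0.707, 0.707, 0.003, -0.002]
force: [0.0, 12.2, 4.5]
opening: 0.176
finger_force: 50.8
```

Contact force rose to 12 N, so the sieve has met the back wall. I'll release and back off.

>>> move_arm(series=[[[0, 0, 0, 0, 0, 0], [0, 0, 0, 0, 0, 0], [0, 0, 0, 0, 0, 0], [0, 0, 0, 0, 0, 0], [0, 0, -0.01, 0, 0, 0], [0, 0, -0.03, 0, 0, 0], [0.01, 0, -0.06, 0, 0, 0], [0.04, 0, -0.1, 0, 0, 0], [0.08, 0, -0.14, 0, 0, 0], [0.12, 0, -0.17, 0, 0, 0], [0.15, 0, -0.18, 0, 0, 0], [0.15, 0, -0.18, 0, 0, 0]]], grip=0.06)

```text
time_s: 29.28
eef_pos: [0.4825, 0.2448, 0.3886]
tcp_rot: [0.706, 0.708, 0.001, 0.0]
force: [-0.1, -0.1, 0.0]
opening: 0.705
finger_force: 0.0
```

Run:
```python
from h import *
st=manip.get_state(); print(st['time_s'],st['eef_pos'],st['opening'],st['force'])
p=optics.read_camera('wrist');T=campose(p,st);q=optics.read_camera('side')
for k in ['earbud_case','tape_roll','binder_clip']: print(k,find(k,p,T),find(k,q,campose(q)))
hsv=cv2.cvtColor(p['color'],cv2.COLOR_BGR2HSV)
m=cv2.inRange(hsv,(5,130,60),(16,255,255));m[:,:270]=0;m[:,370:]=0;n,l,s,c=cv2.connectedComponentsWithStats(m)
for i in range(1,n):
    if s[i,4]<200: continue
    ys,xs=np.nonzero(l==i);P=np.array([ray(a,p,T,.059)[:2] for a in zip(xs,ys)])
    k=P.mean(0);u=np.linalg.svd(P-k,full_matrices=False)[2][0];t=(P-k)@u;print(s[i],k.round(4),np.degrees(np.arctan2(u[1],u[0])).round(2),(k+u*t.min()).round(4),(k+u*t.max()).round(4))
b=cv2.resize(q['color'][120:260,240:464],(640,400),interpolation=cv2.INTER_CUBIC)
cv2.imwrite('pics/w7.png',cv2.resize(np.vstack([p['color'],b]),(480,600)))
```

```text
29.275 [0.48247649 0.24478609 0.38864944] 0.7045400346384831 [-0.12090833 -0.13447429  0.0048435 ]
earbud_case [] [(0.5, [0.504, -0.002, 0.123])]
tape_roll [(0.9, [0.728, 0.13, 0.028])] [(0.84, [0.708, 0.1, 0.018])]
binder_clip [] [(0.58, [0.657, 0.45, 0.012])]
[310 286  14  58 683] [0.4833 0.0876] -89.64 [0.483  0.1267] [0.4835 0.0485]
```

View pics/w7.png

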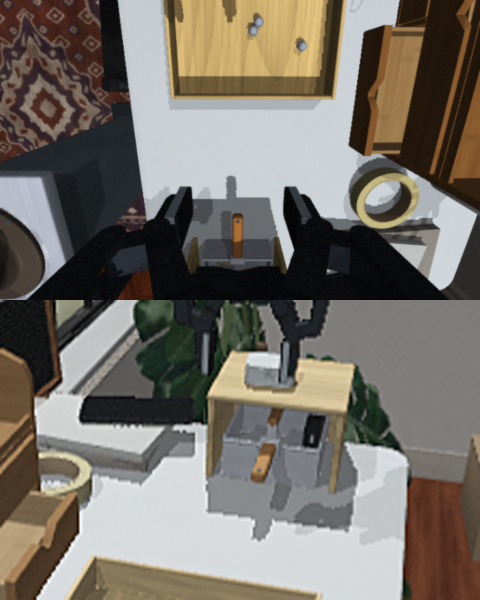

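The final view shows the sieve under the roof with only the handle sticking out; its end is at (237,218). The plug is visible inside at (314,430) in the side crop. Balls are in the tray, and the tape and earbud case are in place. I'll check the insertion depth numerically before handing in.

Run:
```python
from h import *
st=manip.get_state();p=optics.read_camera('wrist');T=campose(p,st)
print('expected: handle top end',proj([.4827,.1209,.059],p,T),'bottom',proj([.4827,.1209,.045],p,T),'wall top',proj([.455,.0359,.05],p,T),'wall bottom',proj([.455,.0359,.0],p,T),'roof',proj([.455,.0455,.109],p,T))
print('handle',[(r,p['color'][r,314:320].mean(0).astype(int).tolist()) for r in range(280,304)])
print('wall',[(r,int(p['color'][r,270:290].mean())) for r in range(300,360)])
q=optics.read_camera('side');print(find('tealight',q,campose(q)),find('adapter',q,campose(q)))
```

```text
expected: handle top end [np.float64(317.00191725846065), np.float64(289.0581376603558)] bottom [np.float64(317.0005821476281), np.float64(281.9779047689884)] wall top [np.float64(294.28613345158954), np.float64(344.77203698847836)] wall bottom [np.float64(296.7737819855994), np.float64(317.54070734902956)] roof [np.float64(290.18110695129803), np.float64(379.8434549798704)]
handle [(280, [113, 111, 105]), (281, [109, 106, 103]), (282, [87, 88, 87]), (283, [37, 47, 60]), (284, [19, 35, 55]), (285, [17, 36, 58]), (286, [20, 41, 66]), (287, [28, 52, 83]), (288, [31, 64, 100]), (289, [38, 78, 123]), (290, [45, 93, 146]), (291, [53, 97, 147]), (292, [66, 83, 107]), (293, [74, 83, 96]), (294, [76, 83, 96]), (295, [71, 88, 110]), (296, [59, 103, 152]), (297, [54, 109, 170]), (298, [51, 110, 171]), (299, [52, 110, 171]), (300, [51, 109, 171]), (301, [52, 109, 171]), (302, [53, 109, 172]), (303, [53, 111, 172])]
wall [(300, 106), (301, 107), (302, 107), (303, 106), (304, 108), (305, 107), (306, 108), (307, 107), (308, 107), (309, 107), (310, 107), (311, 107), (312, 107), (313, 106), (314, 107), (315, 107), (316, 103), (317, 92), (318, 78), (319, 74), (320, 73), (321, 72), (322, 70), (323, 69), (324, 68), (325, 68), (326, 67), (327, 67), (328, 66), (329, 66), (330, 67), (331, 66), (332, 66), (333, 66), (334, 67), (335, 66), (336, 67), (337, 66), (338, 65), (339, 67), (340, 67), (341, 64), (342, 61), (343, 63), (344, 83), (345, 103), (346, 98), (347, 80), (348, 72), (349, 71), (350, 70), (351, 70), (352, 69), (353, 61), (354, 51), (355, 27), (356, 13), (357, 11), (358, 11), (359, 10)]
[] [(0.63, [0.438, -0.03, 0.037])]
```

The handle end and the wall edge are within about 1 px of the expected home position, so I'm handing the job in.

```bash
python3 -c "
from rig import order
print(order.close_job())"
```

```text
the job is handed in; nothing more can be done
None
```

The job is handed in at about 29.5 s on the robot clock: all four balls are in the tray, and the sieve is pushed fully home under the cubby roof; the plug was seen inside, while the tea light was last seen in the sieve just before the final slide and is now hidden by the front wall.

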